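# Swing a flat bar into a drill jig

## Task

Load the long aluminium flat bar into the drill jig: lay it on the jig's base plate at a slant, one end hooked behind the heel post and up to the end post, then keep that end bearing on the heel post and swing the other end round, past the sprung shoe and in under the bush plate, until it bears firmly on the stop bolt that sets its line. Push with feeling so that the bar is never rammed against posts or stop, leave it seated there, let go, and do not disturb the things lying around.

Things in the scene. Friction and masses are not known exactly. Their poses are not given: they have to be found in the camera images.
- bar: The long solid aluminium flat bar, 300 x 40 x 20 mm, about 0.65 kg, at the start lying flat on the table at the robot's left. Origin: centre of its underside; x across its 40 mm width, y along its length, z up. Both ends are alike: it may be turned end for end. (A 110 mm offcut of the same stock lies about too.)
- jig: Steel drill jig, fixed. Origin on the table right below the centre of the seated bar, which then spans jig y -150..150, x -20..20 mm; +x points away from the robot. Base plate: top at z = 15 mm, x -50..72, y -188..212 mm. The bar's heel is its end at jig -y; that end is hooked in first, the other end then swings in from the -x side towards +x.
- heel_post: Round steel post, 16 mm diameter, 34 mm tall, that the bar pivots on: on the robot's side of the bar's heel end, centre at jig x -28, y -120 mm. The seated bar's near side touches it. Origin: centre of its foot, on the base plate. Posts and stop bolt are finely set: 5 to 10 N beyond what the sliding takes seats the bar; 20 N on them counts as rammed.
- end_post: Round steel post, 16 mm diameter, 34 mm tall, beyond the bar's heel end, centre at jig x -3, y -158 mm. The seated bar's end face touches it. Origin: centre of its foot, on the base plate.
- stop_block: Steel block on the bar's far side with the bush plate on top. Origin on the base plate at jig x 30, y 60 mm; axes as the jig's. Block: own x 8..38, y -32..32 mm, 23 mm high. The bush plate (10 mm thick) overhangs the seated bar from there to own x -30 mm, 3 mm above the bar, so the bar cannot be laid in from above; the drill bush ends 39 mm above the base plate.
- stop (a point): Nominal tip of the stop bolt (14 mm round head, axis along jig x, carried by the stop block) at jig x 20, y 60 mm, 10 mm above the base plate. It sets the bar's line: its lock nut holds the real tip up to 6 mm nearer to or further from the bar than this (bar up to 0.033 rad off the jig's y axis), different each time and not measured. The bar is home when it is felt to bear on the bolt.
- shoe_tip (a point): Tip of the sprung shoe that presses on the bar's free end: at jig x 6, y 147.5 mm, 10 mm above the base plate. Shoe 36 mm wide, bevelled 25 degrees to both sides of the tip, in a block (y 157..197, x -16..28 mm, 26 mm tall). It yields along jig +y (3 N, 4 N with the bar seated) and holds the bar to the end post. Pushed sideways, the bar's end rides over it at 5 to 15 N, then slides at 3 to 9 N.
- drill: Cordless drill standing on its battery, 240 mm tall, at the right; leave alone. Origin: centre of its underside.
- roller_bracket: Bent aluminium bracket 90 x 50 x 60 mm with two black rollers, beyond the jig's left end; leave alone. Origin: centre of its underside.
- offcut: Short aluminium offcut, 110 x 40 x 20 mm, at the right in front of the jig; leave alone. Origin: centre of its underside.
- hex_key: Dark steel hex key, 100 x 34 mm, 8 mm thick, lying between robot and jig; leave alone. Origin: middle of its long leg.

How it is judged:
By the outcome, as a careful person would: the job done as asked, in the order asked, and still so for the second after the job is handed in, with the robot touching nothing.
It also fails if it takes over 64 s, if anything falls off the work surface, if the arm or the gripper's body presses on something with over 40 N, if the wrist force passes 120 N, or if a joint passes its speed limit or range.

## Robot

A 7-joint arm with a two-finger parallel gripper is mounted at the origin on the work surface. World frame = base frame: x ahead of the robot, y to its left, z up, the work surface at z = 0. Lengths are in mm, angles in degrees, forces in N, time in s.
With the tool pointing down it reaches from about 425 to 875 mm from the base axis. Payload 8.4 kg.
Tool frame: the origin (TCP) lies on the centre line of the jaws, within the pads' length; the fingertips stand 22 mm ahead of it and the grasp point (between the pads) lies 3 mm ahead of it; z points along the fingers, y is the line along which they close (so a half turn about z gives the same grasp; the last joint's range is limited). The gripper opens to 85 mm and grips with 20 to 120 N. Pads are 22 mm wide; open, the fingers measure 114 mm over their backs; the gripper's body (76 mm by 85 mm) begins 54 mm behind the grasp point. The pads swing forward as they close: fully open they stand 13 mm farther back than shut.
Start: joints at [-72.376, 19.091, 2.286, 83.961, -0.768, 76.965, -3.352], TCP at [257.186, 596.926, 253.308] pointing down, gripper open.
Joint ranges: [-147.57, 147.57], [-21.85, 119.76], [-74.77, 79.35], [14.55, 137.4], [-85.83, 265.84], [4.83, 119.75], [-152.11, 152.11]. Speed limits (degrees/s): [127.2, 127.2, 159.86, 159.86, 180, 180, 180].

## Interface

Orientations are given as [roll, pitch, yaw] about the fixed x, y, z axes, in that order (R = Rz(yaw) Ry(pitch) Rx(roll)).
In Python, from rig import env, optics gives the robot as it stands. The module is installed in compiled form; this text tells all that it offers.
- The arm moves only by the shell command python3 -m crank 'ROWS' [OPENING]. ROWS is JSON, a list of rows, each a list of 2 entries, a list of its own where there are three numbers: the shift along the world's x, y, z in units of 0.15 m (1.0 is 0.15 m), then the turn, a rotation vector about the world's x, y, z in units of 45 degrees (1.0 is 45 degrees). In form: [[[x, y, z], [wx, wy, wz]], ...]. A call has exactly 5 rows; each row shifts and turns the commanded pose from where the row before left it; what a row does not reach is not made up. A row lasts 1/12 s, in which the tool goes at most 41.7 mm and 7.16 degrees, less where a joint would pass 70% of its speed; a pose out of reach is approached as far as the arm can. A call with a number of a shift or a turn outside -1 to 1 is refused whole. A call with a gripper value outside its range is refused whole. OPENING is the opening, from -1 (shut) to 1 (fully open), set as the call begins (- or left out, the last holds). The fingers move at their own pace and stop on an object; the grip force is fixed at half the most. Time passes only in rows, so rows that do not move let the fingers close, or fill a call up. It gives the time, the measured TCP pose, the force, the opening and the grip force at its end, in the units of the state.
- env.sense(): the state, without advancing time (a new reading comes with each control period).
- optics.grab_frame(name): name is "side" or "top" or "wrist"; returns a dict with "image" (400x640x3 uint8, blue, green, red), "fovy" (degrees; the focal length in pixels is half the picture's height over the tangent of half this angle, whatever the lens; pixels are square), "cx", "cy" (the principal point, pixels), "world_to_cam" (4x4, takes a point from world to camera coordinates); the wrist camera has in their place "hand_eye" (4x4, takes a point from camera to tool coordinates, whose origin is the TCP and whose axes are the flange's). Camera axes: x right, y down, z forward; pixel columns grow to the right and rows downward; lengths in mm; the calibration is good to about 2 mm. The wrist camera is an equidistant fisheye: a pixel r from the principal point sees the ray r / f radians off the axis. A picture is of the moment at which its call begins: read the wrist's pose just before it. There is no depth.
- env.job_done(): hands the job in; it is judged then, once.
The state is a dict: "t": time; "joint_pos": joint angles; "joint_vel": joint speeds; "joint_torque": joint torques, N m; "tcp_pos": TCP position; "orientation": TCP orientation; "contact_force": force on the tool from outside, world axes, zero at the start; "moment": the same for the moment, N m; "opening": finger opening in mm; "finger_force": force on a finger pad.
Only numpy, scipy, OpenCV 4.12 (cv2) and the standard library are available. Lean on these libraries where they do the work, as an engineer would, in place of code of your own. Each camera call takes 0.05 s, during which the arm holds its last target. There are 200 camera calls.

## Working session

There is one attempt and no reset: what is moved stays moved. The work goes in short steps, Python scripts to look and compute and a shell command to move; the robot and the scene stay as the last step left them, time stands still between calls to the robot, and variables do not carry over. Pictures are saved under pics/ and viewed, at most 10 in all, crops included, and the job is handed in when it is done.

```bash
mkdir -p pics; cat > h.py <<'E'
import numpy as np,cv2
from rig import env,optics
from scipy.spatial.transform import Rotation as R
def grab(n,fn=None):
    f=optics.grab_frame(n)
    if fn: cv2.imwrite('pics/'+fn,f['image'])
    return f
def ray(f,u,v):
    h=f['image'].shape[0]; F=h/2/np.tan(np.radians(f['fovy'])/2)
    M=np.linalg.inv(f['world_to_cam']); d=M[:3,:3]@np.array([(u-f['cx'])/F,(v-f['cy'])/F,1]); return M[:3,3],d
def onz(f,u,v,z):
    o,d=ray(f,u,v); return o+d*(z-o[2])/d[2]
def proj(f,p):
    h=f['image'].shape[0]; F=h/2/np.tan(np.radians(f['fovy'])/2)
    c=f['world_to_cam'][:3,:3]@np.array(p,float)+f['world_to_cam'][:3,3]; return c[0]/c[2]*F+f['cx'],c[1]/c[2]*F+f['cy']
E
python3 - <<'E'
from h import *
import pickle
for n in('top','side'):
    f=grab(n,n+'0.png'); pickle.dump(f,open(n+'.pkl','wb')); print(n,f['fovy'],f['cx'],f['cy'],np.linalg.inv(f['world_to_cam']).round(2).tolist())
s=env.sense();print({k:np.round(v,2).tolist() for k,v in s.items()})
E
```

```text
top 43.08359326318752 319.2327064110624 199.4147147912814 [[-0.01, -1.0, 0.09, 444.35], [-1.0, 0.01, -0.02, -93.35], [0.01, -0.09, -1.0, 1373.67], [0.0, 0.0, 0.0, 1.0]]
side 55.05407291778128 331.2757854027873 195.44716610958997 [[-0.96, -0.2, 0.19, 366.37], [-0.27, 0.73, -0.63, 539.0], [-0.01, -0.65, -0.76, 844.42], [0.0, 0.0, 0.0, 1.0]]
{'t': 0.1, 'joint_pos': [-72.38, 19.13, 2.29, 84.01, -0.77, 76.97, -3.35], 'joint_vel': [-0.01, -0.11, 0.04, -0.05, 0.05, 0.03, 0.01], 'joint_torque': [0.01, -66.0, 1.37, -40.65, 0.02, 0.01, -0.0], 'tcp_pos': [257.01, 596.62, 252.52], 'orientation': [-179.92, 0.0, 156.69], 'contact_force': [-0.2, -0.44, 0.94], 'moment': [0.01, 0.0, 0.04], 'finger_force': 0.0, 'opening': 85.32}
```

View pics/top0.png

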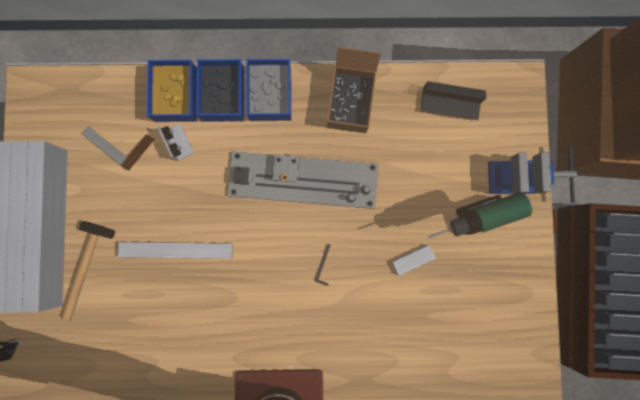

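View pics/side0.png

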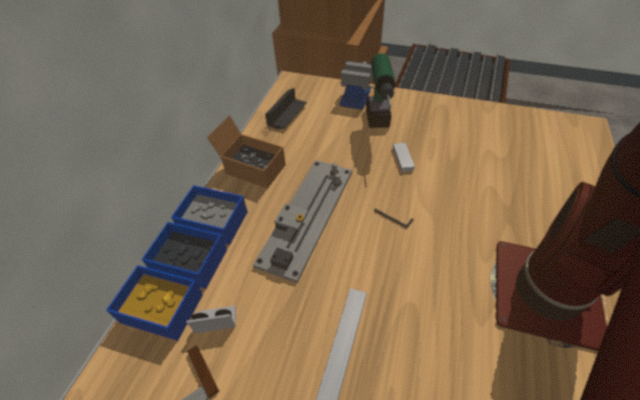

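The top picture shows the bar at about (118..232, 242..259), and the jig plate at (228..378, 152..208), with the heel and end posts near (351,197) and (365,189). The side picture shows the same jig with its posts at the far right end.

```bash
cat > m.py <<'E'
from h import *
import pickle
f=pickle.load(open('top.pkl','rb'));im=f['image']
hsv=cv2.cvtColor(im,cv2.COLOR_BGR2HSV)
m=((hsv[...,1]<45)&(hsv[...,2]>70)).astype(np.uint8)*255
n,l,st,c=cv2.connectedComponentsWithStats(m)
out=cv2.resize(im[140:290,100:450],None,fx=2.28,fy=2.28,interpolation=cv2.INTER_CUBIC);cv2.imwrite('pics/crop.png',out)
for nm,(x0,y0,x1,y1),z in(('jig',(215,145,390,215),15),('bar',(105,235,245,270),20)):
    for i in range(1,n):
        x,y,w,h,a=st[i]
        if a>700 and x>=x0 and y>=y0 and x+w<=x1 and y+h<=y1:
            cs,_=cv2.findContours((l==i).astype(np.uint8),cv2.RETR_EXTERNAL,cv2.CHAIN_APPROX_NONE)
            k=max(cs,key=cv2.contourArea).reshape(-1,2)
            P=np.array([onz(f,u,v,z)[:2] for u,v in k],np.float32)
            r=cv2.minAreaRect(P);print(nm,(x,y,w,h,a),r, cv2.boxPoints(r).round(1).tolist())
E
python3 m.py
```

```text
jig (np.int32(228), np.int32(152), np.int32(150), np.int32(56), np.int32(6399)) ((619.0784301757812, -71.11053466796875), (397.6179504394531, 123.08345031738281), 84.39083862304688) [[538.4000244140625, -263.0], [660.9000244140625, -275.0], [699.7999877929688, 120.69999694824219], [577.2999877929688, 132.8000030517578]]
bar (np.int32(118), np.int32(242), np.int32(114), np.int32(16), np.int32(1694)) ((434.3765869140625, 270.8091125488281), (299.0126953125, 39.51121520996094), 89.14309692382812) [[412.3999938964844, 121.5999984741211], [451.8999938964844, 121.0], [456.3999938964844, 420.0], [416.8999938964844, 420.6000061035156]]
```

View pics/crop.png

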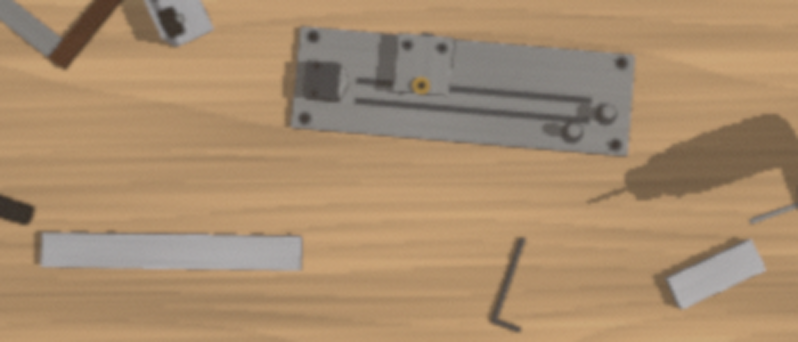

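The crop shows the jig clearly. The posts are at crop (605,113) and (571,130), the bush plate at (420,65) and the shoe block at (322,80). The bar lies at (38..300, 232..268). The fitted rectangles match the known sizes (398x123 and 299x39.5 mm), so I can move.

```bash
R='[[0.079,-0.145,-0.059],[0,0,-0.1]]'; 
python3 -m crank '[[[0.079,-0.145,-0.059],[0,0,-0.1]],[[0.079,-0.145,-0.059],[0,0,-0.1]],[[0.079,-0.145,-0.059],[0,0,-0.1]],[[0.079,-0.145,-0.059],[0,0,-0.1]],[[0.079,-0.145,-0.059],[0,0,-0.1]]]' 1
python3 -m crank '[[[0.079,-0.145,-0.059],[0,0,-0.1]],[[0.079,-0.145,-0.059],[0,0,-0.1]],[[0.079,-0.145,-0.059],[0,0,-0.1]],[[0.079,-0.145,-0.059],[0,0,-0.1]],[[0.079,-0.145,-0.059],[0,0,-0.1]]]'
python3 -m crank '[[[0.079,-0.145,-0.059],[0,0,-0.1]],[[0.079,-0.145,-0.059],[0,0,-0.1]],[[0.079,-0.145,-0.059],[0,0,-0.1]],[[0.079,-0.145,-0.059],[0,0,-0.1]],[[0.079,-0.145,-0.059],[0,0,-0.1]]]'
python3 -m crank '[[[0,0,0],[0,0,0]],[[0,0,0],[0,0,0]],[[0,0,0],[0,0,0]],[[0,0,0],[0,0,0]],[[0,0,0],[0,0,0]]]'
cat > plan.py <<'E'
import numpy as np
psi=np.radians(-5.61);ey=np.array([-np.sin(psi),np.cos(psi)]);ex=np.array([np.cos(psi),np.sin(psi)]);O=np.array([606.96,-81.97])
def W(j): return O+j[0]*ex+j[1]*ey
hp=np.array([-28,-120.]);ep=np.array([-3,-158.])
def pose(th):
    t=np.radians(th);d=np.array([-np.sin(t),np.cos(t)]);n=np.array([np.cos(t),np.sin(t)])
    c=n*((hp@n)+28)+d*((ep@d)+158); return c,d,n
if __name__=='__main__':
  for th in(0,2,4,6,8,10,12,14):
    c,d,n=pose(th)
    print(th,'c',c.round(1),'farcorner free',(c+150*d+20*n).round(1),'far@y28 x',round((c+20*n-d*((c+20*n)[1]-28)/d[1])[0],1),'endpost lateral',round((ep-c)@n,1),'heel along',round((hp-c)@d,1),'W c',W(c).round(1),'W p120',W(c+120*d).round(1),'yaw',round(89.99-5.61+th,2))
E
python3 plan.py
```

```text
t: 0.52
tcp_pos: [316.8, 486.8, 208.3]
orientation: [-180.0, 0.0, 134.0]
contact_force: [-0.3, 0.2, 0.1]
opening: 85.3
finger_force: 0.0
t: 0.93
tcp_pos: [375.9, 378.1, 164.2]
orientation: [-180.0, 0.0, 111.5]
contact_force: [0.4, -0.1, -0.3]
opening: 85.4
finger_force: 0.0
t: 1.35
tcp_pos: [435.1, 269.4, 120.0]
orientation: [-180.0, 0.0, 89.0]
contact_force: [1.1, 0.5, -0.2]
opening: 85.5
finger_force: 0.0
t: 1.77
tcp_pos: [434.5, 271.8, 120.8]
orientation: [180.0, -0.0, 89.3]
contact_force: [-0.7, -0.5, 0.1]
opening: 84.9
finger_force: 0.0
0 c [0. 0.] farcorner free [ 20. 150.] far@y28 x 20.0 endpost lateral -3.0 heel along -120.0 W c [607. -82.] W p120 [618.7  37.5] yaw 84.38
2 c [-4.2  0.1] farcorner free [ 10.6 150.7] far@y28 x 14.9 endpost lateral -4.3 heel along -119.2 W c [602.8 -81.5] W p120 [610.4  38.3] yaw 86.38
4 c [-8.3  0. ] farcorner free [  1.2 151. ] far@y28 x 9.8 endpost lateral -5.7 heel along -118.3 W c [598.7 -81.1] W p120 [602.   38.8] yaw 88.38
6 c [-12.4  -0.1] farcorner free [ -8.2 151.1] far@y28 x 4.7 endpost lateral -7.1 heel along -117.6 W c [594.6 -80.9] W p120 [593.7  39.1] yaw 90.38
8 c [-16.5  -0.4] farcorner free [-17.6 151. ] far@y28 x -0.3 endpost lateral -8.5 heel along -116.9 W c [590.5 -80.7] W p120 [585.5  39.2] yaw 92.38
10 c [-20.6  -0.7] farcorner free [-27.  150.5] far@y28 x -5.4 endpost lateral -10.0 heel along -116.2 W c [586.4 -80.6] W p120 [577.2  39. ] yaw 94.38
12 c [-24.7  -1.1] farcorner free [-36.3 149.8] far@y28 x -10.4 endpost lateral -11.4 heel along -115.6 W c [582.3 -80.6] W p120 [569.   38.6] yaw 96.38
14 c [-28.7  -1.6] farcorner free [-45.6 148.8] far@y28 x -15.4 endpost lateral -12.9 heel along -115.1 W c [578.3 -80.7] W p120 [560.8  38. ] yaw 98.38
```

```bash

python3 -m crank '[[[0,-0.006,-0.14],[0,0,0]],[[0,0,-0.14],[0,0,0]],[[0,0,-0.14],[0,0,0]],[[0,0,-0.14],[0,0,0]],[[0,0,-0.06],[0,0,0]]]' | tail -5
python3 -m crank '[[[0,0,0],[0,0,0]],[[0,0,-0.01],[0,0,0]],[[0,0,0],[0,0,0]],[[0,0,0],[0,0,0]],[[0,0,0],[0,0,0]]]' -1
python3 -m crank '[[[0,0,0],[0,0,0]],[[0,0,0],[0,0,0]],[[0,0,0],[0,0,0]],[[0,0,0],[0,0,0]],[[0,0,0],[0,0,0]]]' 

```

```text
tcp_pos: [433.5, 269.8, 25.4]
orientation: [-179.9, 0.1, 89.3]
contact_force: [0.1, -0.3, 0.7]
opening: 85.3
finger_force: 0.0
t: 2.6
tcp_pos: [435.5, 270.5, 27.4]
orientation: [179.9, -0.1, 89.2]
contact_force: [-1.8, -0.7, 6.0]
opening: 38.4
finger_force: 61.3
t: 3.02
tcp_pos: [435.6, 270.5, 27.5]
orientation: [179.9, -0.1, 89.2]
contact_force: [-1.7, -0.3, 6.3]
opening: 38.2
finger_force: 61.4
```

```bash

python3 -m crank '[[[0,0,0.06],[0,0,0]],[[0,0,0.14],[0,0,0]],[[0,0,0.14],[0,0,0]],[[0,0,0.14],[0,0,0]],[[0,0,0.12],[0,0,0]]]'
python3 -m crank '[[[0.067,-0.154,0],[0,0,0.0107]],[[0.067,-0.154,0],[0,0,0.0107]],[[0.067,-0.154,0],[0,0,0.0107]],[[0.067,-0.154,0],[0,0,0.0107]],[[0.067,-0.154,0],[0,0,0.0107]]]' |tail -1
python3 -m crank '[[[0.067,-0.154,0],[0,0,0.0107]],[[0.067,-0.154,0],[0,0,0.0107]],[[0.067,-0.154,0],[0,0,0.0107]],[[0.067,-0.154,0],[0,0,0.0107]],[[0.067,-0.154,0],[0,0,0.0107]]]' |tail -1
python3 -m crank '[[[0.067,-0.154,0],[0,0,0.0107]],[[0.067,-0.154,0],[0,0,0.0107]],[[0.067,-0.154,0],[0,0,0.0107]],[[0.067,-0.154,0],[0,0,0.0107]],[[0.067,-0.154,0],[0,0,0.0107]]]' |tail -1
python3 -m crank '[[[0,0,0],[0,0,0]],[[0,0,0],[0,0,0]],[[0,0,0],[0,0,0]],[[0,0,0],[0,0,0]],[[0,0,0],[0,0,0]]]'
python3 -c "
from h import *
f=grab('side');p=[int(x) for x in proj(f,[590,-80,90])];im=f['image'];print(p)
x0=max(0,min(p[0]-110,420));y0=max(0,min(p[1]-90,235))
cv2.imwrite('pics/s1.png',cv2.resize(im[y0:y0+165,x0:x0+220],None,fx=3.6,fy=3.6,interpolation=cv2.INTER_CUBIC));print(x0,y0)
print(env.sense()['moment'])"
```

```text
t: 3.43
tcp_pos: [434.7, 269.3, 117.7]
orientation: [-180.0, 0.0, 89.2]
contact_force: [0.1, 1.0, -6.6]
opening: 38.4
finger_force: 62.8
finger_force: 62.7
finger_force: 62.7
finger_force: 62.7
t: 5.1
tcp_pos: [585.4, -75.4, 116.0]
orientation: [-180.0, -0.0, 96.5]
contact_force: [0.1, 0.6, -6.7]
opening: 38.4
finger_force: 62.8
[317, 194]
207 104
[ 0.00103753 -0.03255203 -0.06138703]
```

View pics/s1.png

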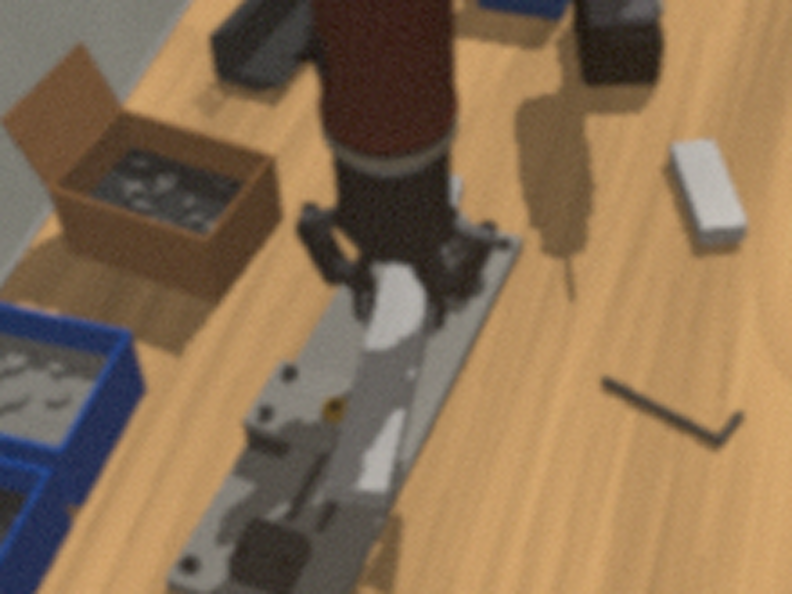

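The bar is held level at its middle and slants over the jig. Its free end is at crop (375,480), robot side of the bush plate at (330,408). I'll lower it.

```bash

python3 -m crank '[[[0.01,0,-0.1],[0,0,0]],[[0,0,-0.1],[0,0,0]],[[0,0,-0.1],[0,0,0]],[[0,0,-0.08],[0,0,0]],[[0,0,-0.05],[0,0,0]]]'
python3 -m crank '[[[0,0,-0.02],[0,0,0]],[[0,0,-0.01],[0,0,0]],[[0,0,0],[0,0,0]],[[0,0,0],[0,0,0]],[[0,0,0],[0,0,0]]]'

```

```text
t: 5.57
tcp_pos: [586.5, -76.0, 50.2]
orientation: [-179.9, -0.0, 96.5]
contact_force: [0.1, 0.3, -7.4]
opening: 38.5
finger_force: 62.7
t: 5.98
tcp_pos: [587.7, -76.8, 47.8]
orientation: [179.9, 0.0, 96.4]
contact_force: [0.0, -0.9, -7.0]
opening: 38.5
finger_force: 62.7
```

```bash

python3 -m crank '[[[0,0,-0.01],[0,0,0]],[[0,0,-0.01],[0,0,0]],[[0,0,-0.01],[0,0,0]],[[0,0,0],[0,0,0]],[[0,0,0],[0,0,0]]]'
python3 -m crank '[[[0,0,-0.007],[0,0,0]],[[0,0,-0.007],[0,0,0]],[[0,0,0],[0,0,0]],[[0,0,0],[0,0,0]],[[0,0,0],[0,0,0]]]'

```

```text
t: 6.4
tcp_pos: [587.3, -76.7, 42.6]
orientation: [180.0, 0.0, 96.4]
contact_force: [1.0, 0.0, -6.3]
opening: 38.5
finger_force: 62.8
t: 6.82
tcp_pos: [587.3, -76.7, 42.5]
orientation: [180.0, -0.1, 96.4]
contact_force: [-9.3, 2.5, 19.3]
opening: 38.5
finger_force: 65.7
```

```bash

python3 -m crank '[[[0,0,0.009],[0,0,0]],[[0,0,0],[0,0,0]],[[0,0,0],[0,0,0]],[[0,0,0],[0,0,0]],[[0,0,0],[0,0,0]]]'
python3 -m crank '[[[0.001,-0.007,0],[0,0,0]],[[0.001,-0.007,0],[0,0,0]],[[0,0,0],[0,0,0]],[[0,0,0],[0,0,0]],[[0,0,0],[0,0,0]]]'
python3 -c "
from h import *
print(env.sense()['moment'])"
```

```text
t: 7.23
tcp_pos: [587.5, -76.8, 42.5]
orientation: [180.0, -0.0, 96.4]
contact_force: [-4.8, 0.9, 6.5]
opening: 38.4
finger_force: 64.4
t: 7.65
tcp_pos: [588.1, -77.6, 42.6]
orientation: [179.9, -0.1, 96.5]
contact_force: [-3.6, 4.9, 7.2]
opening: 38.4
finger_force: 64.3
[ 0.96798163  0.82559525 -0.0673459 ]
```

```bash

python3 -m crank '[[[0,0,0.006],[0,0,0]],[[0.001,-0.007,0],[0,0,0]],[[0,0,0],[0,0,0]],[[0,0,0],[0,0,0]],[[0,0,0],[0,0,0]]]'
python3 -m crank '[[[0.001,-0.007,0],[0,0,0]],[[0,0,0],[0,0,0]],[[0,0,0],[0,0,0]],[[0,0,0],[0,0,0]],[[0,0,0],[0,0,0]]]'
python3 -c "
from h import *
print(env.sense()['moment'])"
```

```text
t: 8.07
tcp_pos: [587.8, -79.9, 42.6]
orientation: [180.0, 0.0, 96.4]
contact_force: [0.4, 0.3, -4.6]
opening: 38.5
finger_force: 63.0
t: 8.48
tcp_pos: [587.7, -81.1, 42.6]
orientation: [-180.0, 0.0, 96.4]
contact_force: [0.8, -0.2, -5.4]
opening: 38.2
finger_force: 62.9
[ 0.02039521 -0.16608504  0.03212022]
```

```bash

python3 -m crank '[[[0.001,-0.007,0],[0,0,0]],[[0,0,0],[0,0,0]],[[0,0,0],[0,0,0]],[[0,0,0],[0,0,0]],[[0,0,0],[0,0,0]]]'|sed -n 2,4p
python3 -m crank '[[[0.001,-0.007,0],[0,0,0]],[[0,0,0],[0,0,0]],[[0,0,0],[0,0,0]],[[0,0,0],[0,0,0]],[[0,0,0],[0,0,0]]]'|sed -n 2,4p
python3 -c "
from h import *
print(env.sense()['moment'])"
```

```text
tcp_pos: [587.7, -81.2, 42.6]
orientation: [-180.0, -0.0, 96.4]
contact_force: [-2.1, 5.4, -4.1]
tcp_pos: [587.8, -81.4, 42.6]
orientation: [-180.0, -0.1, 96.5]
contact_force: [-2.2, 7.3, -3.4]
[ 1.66106639  0.46031509 -0.1804054 ]
```

```bash

python3 -m crank '[[[-0.012,0.002,0],[0,0,0]],[[-0.01,0,0],[0,0,0]],[[0,0,0],[0,0,0]],[[0,0,0],[0,0,0]],[[0,0,0],[0,0,0]]]'|sed -n 2,4p
python3 -m crank '[[[-0.007,-0.001,0],[0,0,0]],[[0,0,0],[0,0,0]],[[0,0,0],[0,0,0]],[[0,0,0],[0,0,0]],[[0,0,0],[0,0,0]]]'|sed -n 2,4p
python3 -c "
from h import *
print(env.sense()['moment'])"
```

```text
tcp_pos: [585.0, -81.5, 42.6]
orientation: [180.0, -0.1, 96.5]
contact_force: [0.8, 5.3, -6.2]
tcp_pos: [584.2, -81.6, 42.6]
orientation: [180.0, -0.0, 96.5]
contact_force: [2.2, 6.7, -5.9]
[ 1.29259857 -0.38915959  0.31729211]
```

```bash

python3 -m crank '[[[-0.007,0,0],[0,0,0]],[[0,0,0],[0,0,0]],[[0,0,0],[0,0,0]],[[0,0,0],[0,0,0]],[[0,0,0],[0,0,0]]]'|sed -n 2,4p
python3 -m crank '[[[-0.007,0,0],[0,0,0]],[[0,0,0],[0,0,0]],[[0,0,0],[0,0,0]],[[0,0,0],[0,0,0]],[[0,0,0],[0,0,0]]]'|sed -n 2,4p
python3 -c "
from h import *
print(env.sense()['moment'])"
```

```text
tcp_pos: [583.3, -81.7, 42.7]
orientation: [179.9, -0.0, 96.5]
contact_force: [2.0, 5.8, -7.5]
tcp_pos: [583.0, -81.7, 43.0]
orientation: [179.9, -0.0, 96.5]
contact_force: [4.6, 5.1, -7.4]
[ 1.23959701 -0.99338601  0.47552936]
```

```bash

python3 -m crank '[[[0,0,-0.005],[0,0,0]],[[0,0,0],[0,0,0]],[[0,0,0],[0,0,0]],[[0,0,0],[0,0,0]],[[0,0,0],[0,0,0]]]'|sed -n 2,4p
python3 -m crank '[[[0,0,0],[0,0,0]],[[0,0,0],[0,0,0]],[[0,0,0],[0,0,0]],[[0,0,0],[0,0,0]],[[0,0,0],[0,0,0]]]' 0.5
python3 -m crank '[[[0,0,0.06],[0,0,0]],[[0,0,0.1],[0,0,0]],[[0,0,0.1],[0,0,0]],[[0,0,0.1],[0,0,0]],[[0,0,0.04],[0,0,0]]]' |sed -n 2,5p
python3 -m crank '[[[-0.018,0.159,0],[0,0,0]],[[-0.018,0.159,0],[0,0,0]],[[-0.018,0.159,0],[0,0,0]],[[-0.018,0.159,0],[0,0,0]],[[-0.018,0.159,0],[0,0,0]]]' |sed -n 2,5p
python3 -m crank '[[[0,0,0],[0,0,0]],[[0,0,0],[0,0,0]],[[0,0,0],[0,0,0]],[[0,0,0],[0,0,0]],[[0,0,0],[0,0,0]]]' 0.5
python3 -c "
from h import *
f=grab('side');im=f['image'];cv2.imwrite('pics/s2.png',cv2.resize(im[150:315,207:427],None,fx=3.6,fy=3.6,interpolation=cv2.INTER_CUBIC))
import plan
plan.O=plan.O+[1,-1.1]
c,d,n=plan.pose(12.1)
for s,t in((150,20),(150,-20)):
  q=plan.W(c+s*d+t*n); print(s,t,q, (np.array(proj(f,[*q,35]))-[207,150])*3.6)
f=grab('top','t2.png')"
```

```text
tcp_pos: [583.0, -81.7, 42.6]
orientation: [179.9, -0.0, 96.5]
contact_force: [3.1, 5.9, -2.6]
t: 11.82
tcp_pos: [581.7, -83.5, 42.1]
orientation: [180.0, 0.0, 96.4]
contact_force: [0.4, -0.3, -0.1]
opening: 64.1
finger_force: 0.0
tcp_pos: [582.7, -83.3, 104.6]
orientation: [179.8, 0.0, 96.4]
contact_force: [0.6, -0.4, 0.2]
opening: 64.0
tcp_pos: [567.9, 37.4, 102.1]
orientation: [180.0, -0.0, 96.4]
contact_force: [0.5, 0.2, -0.2]
opening: 64.0
t: 13.07
tcp_pos: [568.2, 35.0, 102.0]
orientation: [180.0, 0.0, 96.3]
contact_force: [0.2, 0.7, -0.1]
opening: 64.1
finger_force: 0.0
150 20 [586.03457342  69.56905004] [342.45502838 371.38402572]
150 -20 [546.29090949  65.04785799] [399.7504251  379.06347511]
```

View pics/s2.png

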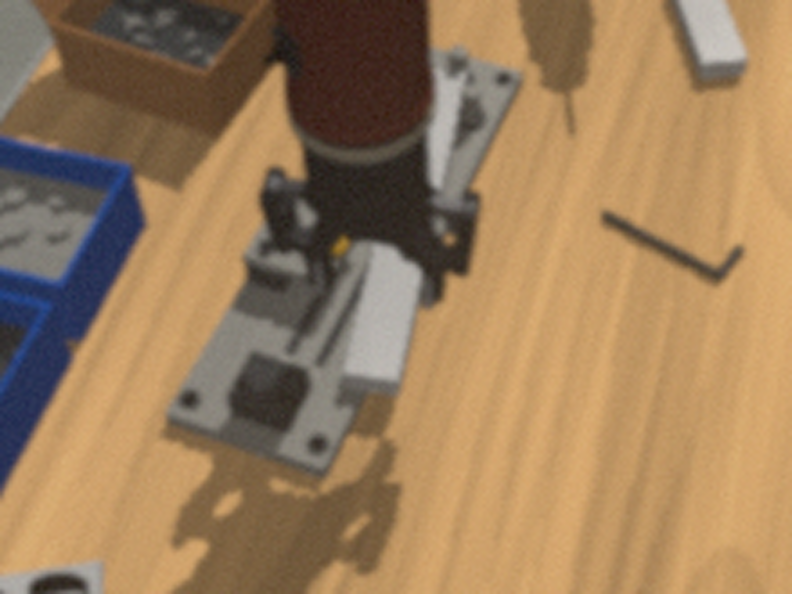

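The bar lies hooked in at the slant, with its free end at crop (342..400, 375..380). That agrees with the prediction to about 1 mm. I'll regrip near the free end.

```bash

python3 -m crank '[[[0.01,0.014,-0.1],[0,0,0]],[[0,0,-0.1],[0,0,0]],[[0,0,-0.1],[0,0,0]],[[0,0,-0.06],[0,0,0]],[[0,0,-0.025],[0,0,0]]]'|sed -n 2,4p
python3 -m crank '[[[0,0,0],[0,0,0]],[[0,0,0],[0,0,0]],[[0,0,0],[0,0,0]],[[0,0,0],[0,0,0]],[[0,0,0],[0,0,0]]]' -1
python3 -c "
from h import *
s=env.sense();print(s['moment'],s['tcp_pos'],s['orientation'])"
```

```text
tcp_pos: [568.8, 38.0, 42.8]
orientation: [-179.9, 0.0, 96.4]
contact_force: [-0.9, 0.1, -0.1]
t: 14.0
tcp_pos: [570.1, 38.3, 45.1]
orientation: [179.9, -0.0, 96.4]
contact_force: [-1.4, -1.4, 5.5]
opening: 38.4
finger_force: 61.6
[-0.31835151  0.45628666 -0.11274474] [570.08620088  38.28724816  45.05006211] [ 1.79940413e+02 -7.00819652e-03  9.63929418e+01]
```

```bash

cat > st.py <<'E'
from h import *
s=env.sense();F=np.array(s['contact_force']);M=np.array(s['moment']);p=np.array(s['tcp_pos']);th=s['orientation'][2]-84.38
print('t%.1f pos'%s['t'],p.round(1),'th %.2f'%th,'F',F.round(1),'Mz %.2f'%M[2],'rollerr',np.round(s['orientation'][:2],1),'x-exp %.1f'%(p[0]-(619.7-4.14*th)))
E
python3 -m crank '[[[0,0,-0.0],[0,0,-0.008]],[[0,0,-0.003],[0,0,0]],[[0,0,0],[0,0,0]],[[0,0,0],[0,0,0]],[[0,0,0],[0,0,0]]]'>/dev/null; python3 st.py
python3 -m crank '[[[0.0275,0.0007,0],[0,0,-0.0222]],[[0.0275,0.0007,0],[0,0,-0.0222]],[[0,0,0],[0,0,0]],[[0,0,0],[0,0,0]],[[0,0,0],[0,0,0]]]'>/dev/null; python3 st.py

```

```text
t14.4 pos [570.2  38.3  45. ] th 11.70 F [-3.9 -1.7 12.1] Mz 0.42 rollerr [179.9  -0. ] x-exp -1.1
t14.8 pos [579.   38.7  45.1] th 9.68 F [-1.2 -0.5  9. ] Mz 0.12 rollerr [179.9  -0. ] x-exp -0.6
```

```bash

python3 -m crank '[[[0.0,0,0.006],[0,0,-0.01]],[[0.0275,0.0004,0],[0,0,-0.0222]],[[0,0,0],[0,0,0]],[[0,0,0],[0,0,0]],[[0,0,0],[0,0,0]]]'>/dev/null; python3 st.py
python3 -m crank '[[[0.0275,0,0],[0,0,-0.0222]],[[0.0275,0,0],[0,0,-0.0222]],[[0,0,0],[0,0,0]],[[0,0,0],[0,0,0]],[[0,0,0],[0,0,0]]]'>/dev/null; python3 st.py

```

```text
t15.2 pos [583.5  38.8  45.1] th 8.24 F [ 5.  -1.6 -2. ] Mz 0.84 rollerr [179.9   0. ] x-exp -2.2
t15.7 pos [591.7  38.8  45.1] th 6.21 F [ 5.8 -1.   0.5] Mz 0.88 rollerr [179.9   0. ] x-exp -2.3
```

```bash

python3 -m crank '[[[0.0275,-0.006,0],[0,0,-0.0222]],[[0,0,0],[0,0,0]],[[0,0,0],[0,0,0]],[[0,0,0],[0,0,0]],[[0,0,0],[0,0,0]]]'>/dev/null; python3 st.py
python3 -m crank '[[[0.0138,-0.0005,0],[0,0,-0.0111]],[[0,0,0],[0,0,0]],[[0,0,0],[0,0,0]],[[0,0,0],[0,0,0]],[[0,0,0],[0,0,0]]]'>/dev/null; python3 st.py
python3 -m crank '[[[0.0138,-0.0005,0],[0,0,-0.0111]],[[0,0,0],[0,0,0]],[[0,0,0],[0,0,0]],[[0,0,0],[0,0,0]],[[0,0,0],[0,0,0]]]'>/dev/null; python3 st.py

```

```text
t16.1 pos [595.4  38.6  45.1] th 5.27 F [6.2 1.9 2.5] Mz 0.98 rollerr [179.9  -0. ] x-exp -2.5
t16.5 pos [596.7  38.5  45.1] th 4.79 F [2.  1.4 6.9] Mz 1.33 rollerr [180.  -0.] x-exp -3.2
t16.9 pos [598.6  38.5  45.1] th 4.31 F [1.4 1.1 8.3] Mz 1.31 rollerr [180.  -0.] x-exp -3.3
```

```bash

python3 -m crank '[[[0.0148,-0.0005,0],[0,0,-0.0111]],[[0,0,0],[0,0,0]],[[0,0,0],[0,0,0]],[[0,0,0],[0,0,0]],[[0,0,0],[0,0,0]]]'>/dev/null; python3 st.py
python3 -m crank '[[[0.0148,-0.0007,0],[0,0,-0.0111]],[[0,0,0],[0,0,0]],[[0,0,0],[0,0,0]],[[0,0,0],[0,0,0]],[[0,0,0],[0,0,0]]]'>/dev/null; python3 st.py
python3 -m crank '[[[0.0148,-0.0008,0],[0,0,-0.0111]],[[0,0,0],[0,0,0]],[[0,0,0],[0,0,0]],[[0,0,0],[0,0,0]],[[0,0,0],[0,0,0]]]'>/dev/null; python3 st.py

```

```text
t17.3 pos [600.2  38.4  45. ] th 3.82 F [-3.2  1.6 10.6] Mz 1.57 rollerr [-179.9   -0. ] x-exp -3.7
t17.8 pos [602.3  38.3  45. ] th 3.32 F [-2.3  1.6 11.9] Mz 1.55 rollerr [-179.9   -0. ] x-exp -3.7
t18.2 pos [604.4  38.1  45.1] th 2.82 F [-4.1  0.8 12.1] Mz 1.54 rollerr [-179.9   -0. ] x-exp -3.6
```

```bash

python3 -m crank '[[[0.0074,-0.0004,0.004],[0,0,-0.0056]],[[0,0,0],[0,0,0]],[[0,0,0],[0,0,0]],[[0,0,0],[0,0,0]],[[0,0,0],[0,0,0]]]'>/dev/null; python3 st.py
python3 -m crank '[[[0.0074,-0.0004,0],[0,0,-0.0056]],[[0,0,0],[0,0,0]],[[0,0,0],[0,0,0]],[[0,0,0],[0,0,0]],[[0,0,0],[0,0,0]]]'>/dev/null; python3 st.py
python3 -m crank '[[[0.0074,-0.0004,0],[0,0,-0.0056]],[[0,0,0],[0,0,0]],[[0,0,0],[0,0,0]],[[0,0,0],[0,0,0]],[[0,0,0],[0,0,0]]]'>/dev/null; python3 st.py

```

```text
t18.6 pos [606.   38.   45.1] th 2.52 F [0.3 3.7 4.5] Mz 1.35 rollerr [-180.   -0.] x-exp -3.3
t19.0 pos [607.4  37.9  45.1] th 2.24 F [0.9 5.6 1.6] Mz 1.22 rollerr [-180.   -0.] x-exp -3.0
t19.4 pos [608.6  37.8  45.1] th 1.99 F [1.4 4.4 1.5] Mz 1.15 rollerr [180.  -0.] x-exp -2.9
```

```bash

python3 -m crank '[[[0.0074,0,0],[0,0,-0.0056]],[[0,0,0],[0,0,0]],[[0,0,0],[0,0,0]],[[0,0,0],[0,0,0]],[[0,0,0],[0,0,0]]]'>/dev/null; python3 st.py
python3 -m crank '[[[0.0074,-0.0003,0],[0,0,-0.0056]],[[0,0,0],[0,0,0]],[[0,0,0],[0,0,0]],[[0,0,0],[0,0,0]],[[0,0,0],[0,0,0]]]'>/dev/null; python3 st.py
python3 -m crank '[[[0.0074,-0.0004,0],[0,0,-0.0056]],[[0,0,0],[0,0,0]],[[0,0,0],[0,0,0]],[[0,0,0],[0,0,0]],[[0,0,0],[0,0,0]]]'>/dev/null; python3 st.py

```

```text
t19.8 pos [609.7  37.7  45.1] th 1.73 F [1.4 5.2 1.4] Mz 1.14 rollerr [-180.   -0.] x-exp -2.9
t20.2 pos [610.8  37.6  45.1] th 1.47 F [ 0.8  5.7 -0.6] Mz 1.10 rollerr [180.  -0.] x-exp -2.8
t20.7 pos [611.9  37.5  45.1] th 1.22 F [2.3 5.2 1.4] Mz 1.06 rollerr [180.  -0.] x-exp -2.8
```

```bash

python3 -m crank '[[[0.0074,-0.0003,0],[0,0,-0.0056]],[[0,0,0],[0,0,0]],[[0,0,0],[0,0,0]],[[0,0,0],[0,0,0]],[[0,0,0],[0,0,0]]]'>/dev/null; python3 st.py
python3 -m crank '[[[0.0074,-0.0004,0],[0,0,-0.0056]],[[0,0,0],[0,0,0]],[[0,0,0],[0,0,0]],[[0,0,0],[0,0,0]],[[0,0,0],[0,0,0]]]'>/dev/null; python3 st.py
python3 -m crank '[[[0.0074,-0.0004,0],[0,0,-0.0056]],[[0,0,0],[0,0,0]],[[0,0,0],[0,0,0]],[[0,0,0],[0,0,0]],[[0,0,0],[0,0,0]]]'>/dev/null; python3 st.py

```

```text
t21.1 pos [613.   37.4  45.1] th 0.96 F [ 1.2  5.6 -0.2] Mz 1.05 rollerr [-180.   -0.] x-exp -2.7
t21.5 pos [614.1  37.3  45.1] th 0.71 F [1.5 4.3 1.2] Mz 1.08 rollerr [-180.   -0.] x-exp -2.7
t21.9 pos [615.2  37.2  45.1] th 0.46 F [1.9 5.2 0.4] Mz 0.99 rollerr [-180.   -0.] x-exp -2.6
```

```bash

python3 -m crank '[[[0.0074,-0.0004,0],[0,0,-0.0056]],[[0,0,0],[0,0,0]],[[0,0,0],[0,0,0]],[[0,0,0],[0,0,0]],[[0,0,0],[0,0,0]]]'>/dev/null; python3 st.py
python3 -m crank '[[[0.0074,-0.0004,0],[0,0,-0.0056]],[[0,0,0],[0,0,0]],[[0,0,0],[0,0,0]],[[0,0,0],[0,0,0]],[[0,0,0],[0,0,0]]]'>/dev/null; python3 st.py
python3 -m crank '[[[0.0074,-0.0005,0],[0,0,-0.0056]],[[0,0,0],[0,0,0]],[[0,0,0],[0,0,0]],[[0,0,0],[0,0,0]],[[0,0,0],[0,0,0]]]'>/dev/null; python3 st.py

```

```text
t22.3 pos [616.3  37.1  45.1] th 0.21 F [1.  4.7 0.5] Mz 0.97 rollerr [-180.   -0.] x-exp -2.6
t22.8 pos [616.5  37.1  45.1] th -0.01 F [-4.   5.9  5.4] Mz 1.36 rollerr [-179.9   -0. ] x-exp -3.3
t23.2 pos [616.5  36.7  45. ] th -0.40 F [-7.6  6.3  9.4] Mz 0.17 rollerr [-179.7   -0. ] x-exp -4.8
```

```bash

python3 -m crank '[[[0.005,0,0],[0,0,0]],[[0,0,0],[0,0,0]],[[0,0,0],[0,0,0]],[[0,0,0],[0,0,0]],[[0,0,0],[0,0,0]]]'>/dev/null; python3 st.py

```

```text
t23.6 pos [616.6  36.7  45. ] th -0.40 F [-13.1   4.7  13.8] Mz 0.23 rollerr [-179.7   -0. ] x-exp -4.7
```

```bash

python3 -m crank '[[[-0.003,0,0.001],[0,0,0]],[[0,0,0],[0,0,0]],[[0,0,0],[0,0,0]],[[0,0,0],[0,0,0]],[[0,0,0],[0,0,0]]]'>/dev/null; python3 st.py
python3 -m crank '[[[0,0,0],[0,0,0]],[[0,0,0],[0,0,0]],[[0,0,0],[0,0,0]],[[0,0,0],[0,0,0]],[[0,0,0],[0,0,0]]]' 0.4 >/dev/null; python3 st.py
python3 -m crank '[[[0,0,0.03],[0,0,0]],[[0,0,0.07],[0,0,0]],[[0,0,0.1],[0,0,0]],[[0,0,0.15],[0,0,0]],[[0,0,0.15],[0,0,0]]]'|tail -3; python3 st.py
python3 -m crank '[[[-0.1,0.1,0.1],[0,0,0]],[[-0.15,0.15,0.1],[0,0,0]],[[-0.15,0.15,0.1],[0,0,0]],[[-0.15,0.15,0.1],[0,0,0]],[[-0.15,0.15,0],[0,0,0]]]'|tail -3
python3 -m crank '[[[-0.15,0.15,0.1],[0,0,0]],[[-0.15,0.15,0.1],[0,0,0]],[[-0.15,0.15,0],[0,0,0]],[[0,0,0],[0,0,0]],[[0,0,0],[0,0,0]]]'|tail -3
python3 - <<'E'
from h import *
f=grab('top');im=f['image']
cv2.imwrite('pics/t3.png',cv2.resize(im[140:220,215:395],None,fx=4.4,fy=4.4,interpolation=cv2.INTER_CUBIC))
E
```

```text
t24.0 pos [616.6  36.8  45. ] th -0.39 F [-10.6   5.3   9.6] Mz 0.23 rollerr [-179.7   -0. ] x-exp -4.8
t24.4 pos [618.9  36.1  45.4] th -0.36 F [-0.1 -0.3  0.1] Mz 0.03 rollerr [180.   0.] x-exp -2.3
contact_force: [1.0, -0.1, 0.4]
opening: 60.1
finger_force: 0.0
t24.8 pos [618.6  36.5 121.8] th -0.32 F [ 1.  -0.1  0.4] Mz 0.03 rollerr [-180.    0.] x-exp -2.4
contact_force: [0.7, 0.9, 0.8]
opening: 59.9
finger_force: 0.0
contact_force: [0.5, 0.0, -0.4]
opening: 59.6
finger_force: 0.0
```

View pics/t3.png

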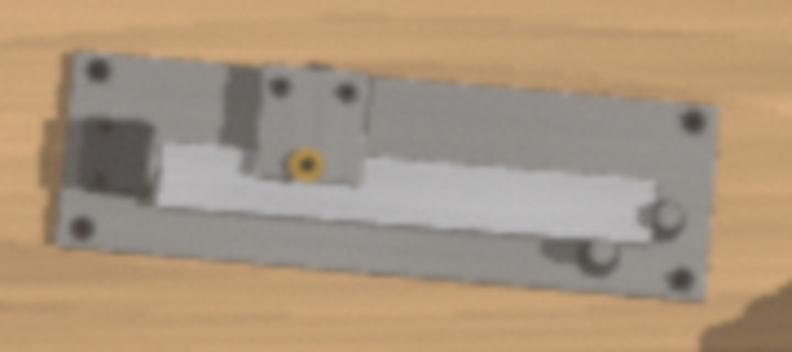

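The bar lies under the bush plate, end against the end post at crop (665,217), near side at the heel post (600,255), and the shoe behind its other end at (155,170). I'll do one quick check of its near edge before handing in.

```bash
python3 - <<'E'
from h import *
import plan
plan.O=plan.O+[1,-1.1]
f=grab('top');g=cv2.cvtColor(f['image'],cv2.COLOR_BGR2GRAY).astype(float)
pts=[];fp=[]
for y in range(-90,140,10):
  def edge(lo,hi):
    xs=np.arange(lo,hi,.5)
    v=np.array([cv2.getRectSubPix(g.astype(np.float32),(1,1),proj(f,[*plan.W((x,y)),35]))[0,0] for x in xs])
    d=np.gradient(cv2.GaussianBlur(v.reshape(-1,1),(1,7),0).ravel());return xs,d
  xs,d=edge(-34,-8);pts.append((y,xs[d.argmax()]))
  if y<15: xs,d=edge(8,34);fp.append((y,xs[d.argmin()]))
for p in(pts,fp):
  p=np.array(p);k=np.polyfit(p[:,0],p[:,1],1);print('slope deg',np.degrees(k[0]),'x@-120',np.polyval(k,-120),'x@60',np.polyval(k,60),'res',np.std(p[:,1]-np.polyval(k,p[:,0])))
E
```

```text
slope deg -0.376498946405136 x@-120 -21.993083003952574 x@60 -23.175889328063246 res 0.6240218329359583
slope deg -0.20834828913847292 x@-120 16.33636363636362 x@60 15.681818181818194 res 0.6453905217926853
```

```bash
python3 -c "
from rig import env
print(env.job_done())"
```

```text
the job is handed in; nothing more can be done
None
```

The job is handed in: the bar was hooked behind the heel post and up to the end post, swung past the shoe under the bush plate, felt to bear on the stop bolt at an estimated 14 N, then released and left there, with the arm well clear at about 25 s.

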